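Put a dopped stone under the lens

ROBOT

A 7-joint arm with a two-finger parallel gripper is mounted at the origin on the work surface. World frame = base frame: x ahead of the robot, y to its left, z up, the work surface at z = 0. Lengths are in m, angles in rad, forces in N, time in s.
With the tool pointing down it reaches from about 0.4 to 0.85 m from the base axis. Payload 6.9 kg.
Tool frame: the origin (TCP) lies midway between the tips of the shut fingers; the grasp point (between the pads) lies behind it (ctrl.pinch_z is the z of the grasp point in the tool frame, in m); z points along the fingers, y is the line along which they close (so a half turn about z gives the same grasp; the last joint's range is limited). The gripper opens to 85 mm and grips with 20 to 120 N. Pads are 22 mm wide; open, the fingers measure 114 mm over their backs; the gripper's body (76 mm by 85 mm) begins 54 mm behind the grasp point. The pads swing forward as they close: fully open they stand 13 mm farther back than shut.
Start: joints at [1.351, 0.507, -0.238, 1.5, 0.126, 1.149, -0.155], TCP at [0.199, -0.592, 0.231] pointing down, gripper open.
Joint ranges: [-3.08, 3.08], [-0.24, 2.05], [-1.43, 1.35], [0, 2.5], [-1.52, 4.66], [0.17, 1.96], [-2.89, 2.89]. Speed limits (rad/s): [2.39, 2.39, 3.14, 3.14, 3.14, 3.14, 3.14].

INTERFACE

Orientations are given as a unit quaternion [w, x, y, z].
In Python, from station import ctrl, get_state, vision, ticket, models gives the robot as it stands. Calls block until the motion is done:
- ctrl.movep(position, orientation): joint-space move of the TCP to a pose.
- ctrl.movel(position, frame=None, max_speed=0.15): straight line of the TCP; frame=None keeps the orientation; max_speed is the mean speed in m/s.
- ctrl.set_joints(angles): joint-space move.
- ctrl.ungrasp() and ctrl.close_gripper(force=None): open the fingers fully, or close them until they stop; force is the grip in N (None keeps the last).
- ctrl.pause(seconds).
- ctrl.ik(position, orientation): joint angles nearest the present ones, or None.
- get_state(): the state.
- vision.grab_frame(name): name is "scene" or "side" or "wrist"; returns (picture, depth): 384x512x3 uint8, blue, green, red; 384x512 float32, m along the optical axis (not along the pixel's ray), 0 where there is no reading.
- vision.camera_info(name): a dict with "mtx" (3x3 intrinsics, pixels), "R" (3x3) and "t" (3): a world point X has camera coordinates R X + t; the wrist camera has in their place "hand_eye" (4x4, takes a point from camera to tool coordinates, whose origin is the TCP and whose axes are the flange's). Camera axes: x right, y down, z forward; pixel columns grow to the right and rows downward; lengths in m; the calibration is good to about 2 mm. A picture is of the moment at which its call begins: read the wrist's pose just before it. camera_info takes no time and is no camera call.
A pose or a line that the arm cannot do raises ctrl.Unreachable and nothing moves.
- ticket.close_job(): hands the job in; it is judged then, once.
Trained networks look in the newest picture that a camera, given by its name, has taken for a name from the list of things; names that differ only in an ending like _2 or _b are one class to them, and where a whole thing is asked for, a point or a joint stands for the part that bears it (a point fixed in the world has none). Each returns a list of dicts, best first, with "p" (0 to 1); they miss things now and then, are a little off and sometimes report something else, mostly with a low value. They report only what shows in the picture. A call takes as long as a camera call.
- models.recognise(camera, target): "point" ([column, row] in pixels, amid what is visible of it).
- models.masks_of(camera, target): "mask" (384x512 bool, what is visible of it) and "point" ([column, row] in pixels, amid what is visible of it).
The state is a dict: "time": time; "qpos": joint angles; "qd": joint speeds; "tau": joint torques, N m; "tcp_pos": TCP position; "eef_rot": TCP orientation; "contact_force": force on the tool from outside, world axes, zero at the start; "wrist_torque": the same for the moment, N m; "width": finger opening in m; "gripper_force": force on a finger pad.
Only numpy, scipy, OpenCV 4.12 (cv2) and the standard library are available. Lean on these libraries where they do the work, as an engineer would, in place of code of your own. Each camera call takes 0.05 s, during which the arm holds its last target. There are 200 camera calls.

TASK

Take the stick with the round domed stone out of the wooden block and push it upright, all the way down to the bottom, into the tube on the viewer's sliding carriage. Then slide the carriage by its post fully home, so that the stone stands under the lens, without knocking the stick or its stone against the blue stand. Leave the other two sticks standing in the block.

Things in the scene. Friction and masses are not known exactly. Their poses are not given: they have to be found in the camera images.
- dop_round: the stick to load: upright steel rod, diameter 12 mm, 110 mm long, chamfered foot, with a round reddish stone on top, 32 mm in diameter: straight sides from 111 to 132 mm above the foot (grip here), then a low dome to 140 mm. About 90 g. Origin at the centre of the rod's foot, z up along the rod. Starts in any one of the block's three holes
- dop_square: another stick, not to be moved: same rod, with a square stone 30 x 30 mm, its top 136 mm above the foot. Origin at the foot, z up
- dop_slab: another stick, not to be moved: same rod, with a thin slab-like stone 14 mm in x by 42 mm in y, its top 138 mm above the foot. Origin at the foot, z up
- dop_block: fixed wooden block, 60 mm in x, 190 mm in y, 50 mm high, with three upright holes (13.5 mm wide, 40 mm deep) in a row along its y axis at y = -60, 0 and +60 mm. Origin at the centre of its underside, z up. A stick stands in each hole, its foot 10 mm above the table
- viewer: fixed track of the viewer, 80 mm in x, 480 mm in y, 28 mm high, lying on the table. Origin on the table under the middle of its width; the carriage slides along the viewer's own -y axis, towards the stand
- lens_stand: blue four-legged stand that bridges the far (-y) end of the track: top plate 150 x 150 mm with a lens in it, underside 190 mm and rim 210 mm above the table, legs (18 mm thick) at its corners. Fixed to the viewer at viewer y = -130 mm, same axes; origin on the table below the lens centre
- tube_mouth (a point): centre of the mouth of the carriage's aluminium tube, 90 mm above the table. Mouth flared to 20 mm, outside 32 mm; bore 14 mm. Two spring balls inside grip the rod: it does not drop home but stops about 25 mm up, and the rest needs a push of about 3 to 6 N. At the bottom, the stone's top is 175 mm above the table, 15 mm below the stand's underside; not pushed down, it hits the stand
- tube_floor (a point): centre of the tube's inner floor, 55 mm below the mouth, 35 mm above the table; the rod's foot rests here when fully in
- post_top (a point): centre of the top of the carriage's upright post, 140 mm above the table, 160 mm from the tube in the viewer's +y direction. The post's black grip is round, diameter 26 mm, from 105 to 140 mm above the table; below it a steel bar of 16 mm diameter
- carriage (a joint): position of the carriage along the track in m: 0 = farthest from the stand, 0.190 = fully home at its end stop with the tube under the lens centre; it stays where it is left and needs about 2 N to move. Starts between 0 and 0.03. The tube and post points move with it

How it is judged:
On the way:
1. the round-stone stick stands fully down in the tube while the carriage is still clear of the stand (horizontal distance between dop_round and tube_floor below 0.004 m and z of dop_round in the frame of tube_floor below 0.004 m and angle between dop_round's own z axis and vertical below 0.08 rad and value of joint carriage below 0.09 m), for 0.2 s.
At the end, for the whole second after the job is handed in: Carriage within 5 mm of its end stop; round-stone stick in the tube, foot within 4 mm of the floor's centre in height and sideways, tilt under 0.08 rad, at rest; the other two sticks still in their holes, moved under 15 mm, tilt under 0.15 rad (value of joint carriage above 0.185 m and horizontal distance between dop_round and tube_floor below 0.004 m and z of dop_round in the frame of tube_floor below 0.004 m and angle between dop_round's own z axis and vertical below 0.08 rad and linear speed of dop_round below 0.02 m/s and distance of each of dop_square, dop_slab from where it was at the start of the episode below 0.015 m and angle between each of dop_square, dop_slab's own z axis and vertical below 0.15 rad); the robot touches nothing.
It fails at once if the stick or its stone is knocked against the blue stand (more than 4 N) (contact force between dop_round and lens_stand above 4 N).
It fails at once if another stick is pulled from the block (distance of any of dop_square, dop_slab from where it was at the start of the episode above 0.03 m).
It also fails if it takes over 64 s, if anything falls off the work surface, if the arm or the gripper's body presses on something with over 40 N, if the wrist force passes 120 N, or if a joint passes its speed limit or range.

## Working session

There is one attempt and no reset: what is moved stays moved. The work goes in short steps, each a Python script; the robot and the scene stay as the last script left them, time stands still between calls to the robot, and variables do not carry over. Pictures are saved under pics/ and viewed, at most 10 in all, crops included, and the job is handed in when it is done.

```bash
ls; mkdir -p pics; cat > h.py <<'E'
import numpy as np, cv2
from station import ctrl, get_state, vision, ticket, models
def cam(n):
    i=vision.camera_info(n)
    if 'R' in i: return np.array(i['mtx']),np.array(i['R']),np.array(i['t']).ravel()
    from scipy.spatial.transform import Rotation as Ro
    s=get_state(); q=np.array(s['eef_rot']); T=np.eye(4); T[:3,:3]=Ro.from_quat(q[[1,2,3,0]]).as_matrix(); T[:3,3]=s['tcp_pos']
    W=T@np.array(i['hand_eye']); return np.array(i['mtx']),W[:3,:3].T,-W[:3,:3].T@W[:3,3]
def back(c,uv,d):
    K,R,t=c; uv=np.atleast_2d(uv).astype(float); d=np.atleast_1d(d)
    p=np.c_[(uv[:,0]-K[0,2])/K[0,0]*d,(uv[:,1]-K[1,2])/K[1,1]*d,d]
    return (p-t)@R
def cloud(c,depth,mask):
    v,u=np.nonzero(mask&(depth>0)); return back(c,np.c_[u,v],depth[v,u])
E
python3 - <<'E'
from h import *
ims=[]
for n in ['scene','side']:
    c=cam(n); im,d=vision.grab_frame(n); cv2.imwrite(f'pics/{n}0.png',im)
    np.savez(f'{n}0.npz',im=im,d=d)
    print(n,'campos',(-c[1].T@c[2]).round(3))
    for k in ['dop_round','dop_square','dop_slab','dop_block','viewer','lens_stand','tube_mouth','post_top']:
        r=models.masks_of(n,k)
        for x in r[:2]:
            P=cloud(c,d,x['mask']); 
            if len(P): print(k,round(x['p'],2),np.round(x['point']),len(P),np.percentile(P,2,0).round(3),np.median(P,0).round(3),np.percentile(P,98,0).round(3))
        if r: np.save(f'm_{n}_{k}.npy',r[0]['mask'])
s=get_state();print(s['time'],s['eef_rot'],s['width'],ctrl.pinch_z)
E
```

```text
pics
scene campos [ 0.792 -0.301  0.808]
dop_round 0.79 [253. 125.] 257 [0.429 0.181 0.051] [0.443 0.191 0.136] [0.454 0.204 0.15 ]
dop_square 0.81 [260. 107.] 251 [0.415 0.239 0.054] [0.432 0.251 0.139] [0.444 0.267 0.148]
dop_square 0.22 [254. 125.] 270 [0.428 0.181 0.052] [0.443 0.191 0.136] [0.454 0.205 0.15 ]
dop_slab 0.74 [243. 142.] 233 [0.44  0.117 0.053] [0.453 0.134 0.135] [0.461 0.154 0.15 ]
dop_slab 0.2 [214. 296.] 9352 [ 0.547 -0.271  0.053] [ 0.63  -0.199  0.204] [ 0.704 -0.12   0.21 ]
dop_block 0.58 [254. 158.] 1495 [0.421 0.1   0.006] [0.455 0.167 0.049] [0.482 0.284 0.052]
viewer 0.81 [227. 282.] 14142 [ 0.549 -0.279  0.01 ] [ 0.64  -0.169  0.202] [0.702 0.157 0.209]
viewer 0.47 [302. 229.] 2558 [ 0.62  -0.036  0.021] [0.656 0.068 0.03 ] [0.686 0.163 0.139]
lens_stand 0.73 [303. 228.] 2668 [ 0.619 -0.036  0.018] [0.655 0.071 0.03 ] [0.687 0.174 0.139]
lens_stand 0.67 [214. 295.] 9723 [ 0.544 -0.271  0.01 ] [ 0.631 -0.198  0.204] [ 0.706 -0.117  0.21 ]
tube_mouth 0.95 [301. 227.] 2530 [ 0.618 -0.035  0.022] [0.655 0.067 0.03 ] [0.686 0.162 0.139]
tube_mouth 0.31 [253.
[... 644 characters left out ...]
79 0.294 0.052]
dop_block 0.73 [214. 207.] 1334 [ 0.62  -0.02   0.026] [0.652 0.094 0.031] [0.682 0.171 0.14 ]
viewer 0.88 [228. 178.] 5434 [ 0.538 -0.278  0.005] [ 0.637 -0.111  0.032] [0.707 0.186 0.209]
lens_stand 0.92 [244. 129.] 2345 [ 0.534 -0.268  0.009] [ 0.613 -0.147  0.175] [ 0.712 -0.1    0.21 ]
lens_stand 0.17 [225. 176.] 5294 [ 0.54  -0.275  0.006] [ 0.636 -0.111  0.032] [0.705 0.186 0.209]
tube_mouth 0.64 [214. 204.] 1375 [ 0.619 -0.026  0.026] [0.653 0.089 0.031] [0.685 0.17  0.14 ]
post_top 0.23 [243. 127.] 2285 [ 0.535 -0.267  0.011] [ 0.61  -0.146  0.175] [ 0.711 -0.1    0.21 ]
0.9 [-1.90471021e-05  9.86843852e-01  1.61676255e-01 -6.27952474e-06] 0.08525209390678487 -0.0187
```

```bash
python3 - <<'E'
from h import *
a=np.load('scene0.npz')['im'];b=np.load('side0.npz')['im']
A=cv2.resize(a[80:370,130:400],None,fx=1.48,fy=1.48*1.0);B=cv2.resize(b[80:370,130:400],None,fx=1.48,fy=1.48)
cv2.imwrite('pics/both.png',np.hstack([A,B]))
for n in ['scene','side']:
    z=np.load(n+'0.npz');c=cam(n);d=z['d']
    P=cloud(c,d,d>0)
    def box(x0,x1,y0,y1,z0,z1): return P[((P>[x0,y0,z0])&(P<[x1,y1,z1])).all(1)]
    def rep(k,Q): 
        if len(Q)>5: print(n,k,len(Q),Q.mean(0).round(4),((Q.min(0)+Q.max(0))/2).round(4),np.ptp(Q,axis=0).round(3), cv2.minAreaRect(Q[:,:2].astype(np.float32)))
    rep('round top',box(.41,.47,.165,.228,.138,.16))
    rep('square top',box(.40,.46,.228,.29,.138,.16))
    rep('slab top',box(.42,.48,.10,.165,.138,.16))
    rep('block top',box(.38,.52,.05,.33,.046,.054))
    rep('post',box(.6,.72,.05,.25,.134,.146))
    rep('tube top',box(.6,.72,-.1,.05,.084,.095))
    rep('stand top',box(.5,.75,-.3,-.08,.205,.215))
E
```

```text
scene round top 127 [0.4417 0.1924 0.1456] [0.4401 0.1949 0.1447] [0.03  0.029 0.013] ((0.43974974751472473, 0.19470006227493286), (0.0291089229285717, 0.028238356113433838), 71.67169189453125)
scene square top 147 [0.4305 0.2533 0.1445] [0.4293 0.2552 0.1434] [0.032 0.034 0.011] ((0.4286290109157562, 0.25469717383384705), (0.03212404623627663, 0.03161228448152542), 83.57022857666016)
scene slab top 116 [0.4508 0.1348 0.1462] [0.4486 0.1362 0.1443] [0.024 0.041 0.012] ((0.44956377148628235, 0.13705694675445557), (0.013796810992062092, 0.04226846620440483), 18.179061889648438)
scene block top 1117 [0.4465 0.1843 0.0496] [0.4398 0.1965 0.0498] [0.089 0.197 0.008] ((0.4390474855899811, 0.19664031267166138), (0.0611872561275959, 0.19204574823379517), 9.770861625671387)
scene post 111 [0.6618 0.1495 0.139 ] [0.6614 0.1495 0.1385] [0.025 0.026 0.009] ((0.661361575126648, 0.15041682124137878), (0.02475636824965477, 0.02378511242568493), 61.143367767333984)
scene tube top 116 [ 0.6424 -0.0071  0.0885] [ 0.6426 -0.0077  0.0882] [0.03  0.029 0.008] ((0.6427796483039856, -0.007317978888750076),
[... 913 characters left out ...]
0.192 0.008] ((0.4385780394077301, 0.19675517082214355), (0.06028243526816368, 0.19163383543491364), 9.949801445007324)
side post 69 [0.6605 0.1545 0.139 ] [0.661  0.1512 0.1382] [0.024 0.026 0.008] ((0.659859299659729, 0.15246625244617462), (0.024448329582810402, 0.02459878847002983), 76.174560546875)
side tube top 52 [ 0.643  -0.0067  0.0885] [ 0.6427 -0.0066  0.0883] [0.029 0.029 0.007] ((0.6423994302749634, -0.006737779825925827), (0.027633817866444588, 0.028355590999126434), 53.2639045715332)
side stand top 375 [ 0.6213 -0.1855  0.2078] [ 0.62   -0.1858  0.2086] [0.152 0.154 0.007] ((0.6217120885848999, -0.18623119592666626), (0.14406952261924744, 0.1434771716594696), 83.81774139404297)
```

View pics/both.png

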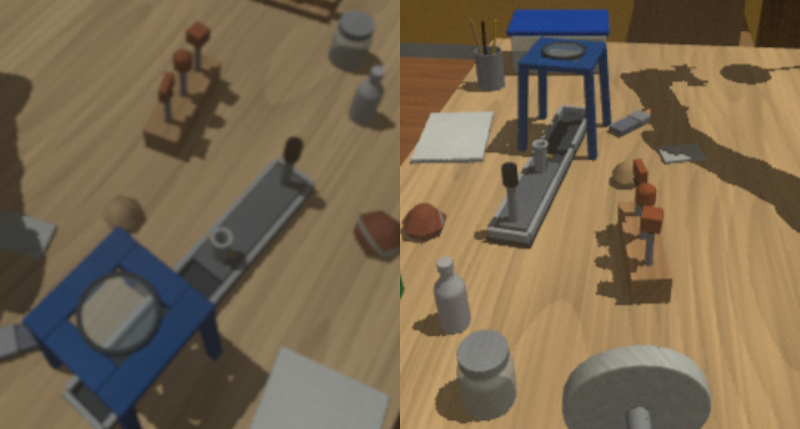

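The crops show the domed stone in the middle hole (left crop ≈182,60), the tube at ≈221,240 and the post at ≈292,150. Two-view estimates agree: round (0.439,0.197), tube (0.6425,-0.007), post (0.661,0.151), and the heights match. I'll move above the stick and refine with the wrist camera.

```bash
cat >> h.py <<'E'
def Q(deg):  # tool down, fingers close along world direction deg (mod 180)
    f=np.radians(deg+90)/2; return [0,np.cos(f),np.sin(f),0]
RP=np.array([.439,.1972]); TP=np.array([.6427,-.007]); PP=np.array([.6608,.151])
E
python3 - <<'E'
from h import *
for nm,p,z,y in [('r',RP,.11,9.9),('r',RP,.3,9.9),('t',TP,.25,9.9),('t',TP,.14,9.9),('t',TP,.14,-6.5),('p',PP,.1,-6.5),('ph',[.6393,-.03],.1,-6.5)]:
    for o in (0,-180):
        q=ctrl.ik([*p,z],Q(y+o)); print(nm,z,y+o,None if q is None else np.round(q,2))
E
```

```text
r 0.11 9.9 [ 0.24  0.66 -1.13  2.03  0.75  0.95 -1.12]
r 0.11 -170.1 [ 0.28  0.71 -1.23  2.03  0.8   1.01  1.96]
r 0.3 9.9 [ 0.34  0.38 -1.15  1.74  0.36  1.26 -0.73]
r 0.3 -170.1 [ 0.37  0.41 -1.22  1.74  0.4   1.28  2.37]
t 0.25 9.9 [ 0.48  0.65 -0.96  1.41  0.54  1.35 -0.32]
t 0.25 -170.1 [-0.58  0.76  1.15  1.43 -0.69  1.4  -2.39]
t 0.14 9.9 [ 0.42  0.71 -0.81  1.57  0.56  1.1  -0.35]
t 0.14 -170.1 [-0.59  0.89  1.15  1.58 -0.84  1.24 -2.25]
t 0.14 -6.5 [ 0.39  0.69 -0.73  1.57  0.51  1.08 -0.59]
t 0.14 -186.5 [-0.59  0.89  1.15  1.58 -0.84  1.24 -2.54]
p 0.1 -6.5 [ 0.12  0.78 -0.72  1.51  0.56  1.06 -0.84]
p 0.1 -186.5 [ 0.31  0.98 -1.23  1.5   0.94  1.33  2.02]
ph 0.1 -6.5 [ 0.4   0.72 -0.68  1.62  0.52  0.99 -0.57]
ph 0.1 -186.5 [-0.55  0.94  1.15  1.63 -0.91  1.2  -2.44]
```

```bash
cat >> h.py <<'E'
def top(P,xy,r,z0,z1):
    q=P[(np.hypot(*(P[:,:2]-xy).T)<r)&(P[:,2]>z0)&(P[:,2]<z1)]
    return q
def wlook(tag):
    c=cam('wrist'); im,d=vision.grab_frame('wrist'); cv2.imwrite(f'pics/{tag}.png',im); np.savez(tag+'.npz',im=im,d=d); P=cloud(c,d,d>0)
    for n,xy,z0,z1 in [('round',RP,.13,.16),('tube',TP,.084,.096),('post',PP,.13,.147)]:
        q=top(P,xy,.03,z0,z1)
        if len(q)>20:
            (cx,cy),r=cv2.minEnclosingCircle(q[:,:2].astype(np.float32)); print(tag,n,len(q),np.round([cx,cy,r,q[:,2].max()],4),q.mean(0).round(4))
    print(tag,'t',get_state()['time'])
E
python3 - <<'E'
from h import *
s=get_state(); p=np.array(s['tcp_pos'])
ctrl.movel([p[0],p[1],.37],max_speed=.2)
ctrl.movep([*TP+[0.0,.03],.36],Q(9.9)); wlook('w1')
ctrl.movep([*RP,.30],Q(9.9)); wlook('w2')
print(models.recognise('wrist','dop_round'))
a=cv2.imread('pics/w1.png');b=cv2.imread('pics/w2.png')
cv2.imwrite('pics/w12.png',cv2.resize(np.hstack([a,b]),(800,300)))
print(get_state()['contact_force'],get_state()['tcp_pos'])
E
```

```text
w1 tube 260 [ 0.6401 -0.0074  0.0155  0.0935] [ 0.6406 -0.0077  0.0905]
w1 post 468 [0.6593 0.1516 0.0131 0.1436] [0.659  0.1511 0.141 ]
w1 t 4.4667
w2 round 761 [0.4362 0.1972 0.0161 0.1534] [0.4362 0.1995 0.1474]
w2 post 503 [0.6583 0.1522 0.0135 0.1434] [0.656  0.1532 0.1397]
w2 t 5.5833
[{'point': [254.7, 170.6], 'p': 0.98}]
[-0.64826467 -0.38144153 -0.61868775] [0.44050117 0.19645241 0.3000916 ]
```

View pics/w12.png

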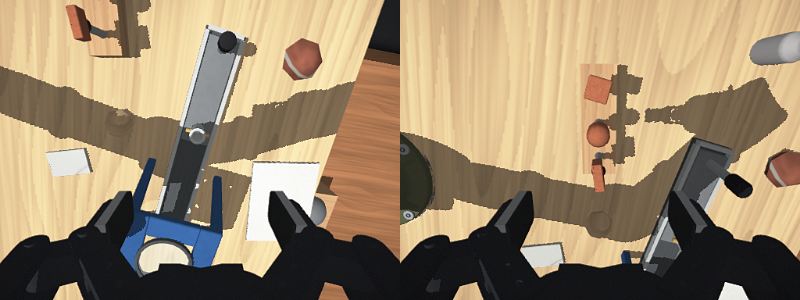

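Picture: wrist view confirms the round stone in the middle (597,135 in right half) with free space either side in the finger-closing direction. Tube is at (197,132) in the left half. Grasp now.

```bash
python3 - <<'E'
from h import *
def st(k):
    s=get_state(); print(k,round(s['time'],2),np.round(s['tcp_pos'],4),'F',np.round(s['contact_force'],2),'T',np.round(s['wrist_torque'],2),round(s['width'],4),s['gripper_force'])
p=[.438,.1972]
ctrl.movel([*p,.16],max_speed=.15); ctrl.movel([*p,.113],max_speed=.08); ctrl.pause(.2); st('down')
ctrl.close_gripper(force=50); ctrl.pause(.3); st('grip')
s=get_state()['tcp_pos']
ctrl.movel([s[0],s[1],.18],max_speed=.06); st('up1')
ctrl.movel([s[0],s[1],.285],max_speed=.15); ctrl.pause(.2); st('up2')
im,d=vision.grab_frame('side'); cv2.imwrite('pics/s1.png',cv2.resize(im[100:300,180:400],None,fx=2.5,fy=2.5))
E
```

```text
down 7.66 [0.4382 0.1974 0.1134] F [-0.15  0.04  0.93] T [0.03 0.01 0.03] 0.0854 0.0
grip 8.51 [0.4381 0.1974 0.1132] F [-1.38 -0.09  5.9 ] T [-0.07  0.28  0.03] 0.0304 49.26449814636726
up1 9.78 [0.4379 0.1972 0.1797] F [-0.23 -0.83 -0.19] T [ 0.03 -0.02 -0.04] 0.0306 49.45733987073254
up2 10.82 [0.4378 0.1971 0.2842] F [ 0.06 -0.15 -0.52] T [ 0.   -0.06 -0.01] 0.0303 49.50242841299769
```

View pics/s1.png

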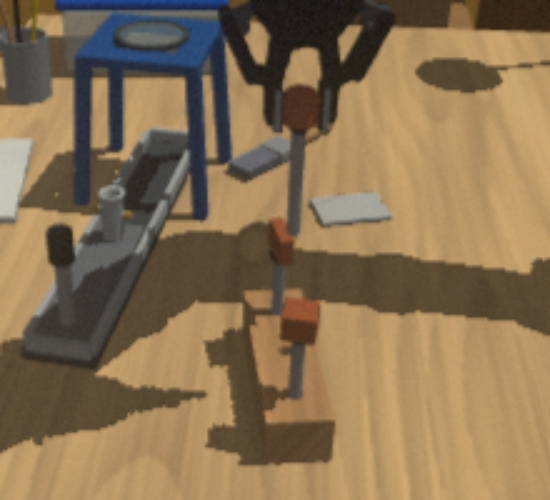

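The side view shows the stick hanging upright from the gripper (stone 300,108, foot 295,232); the other two are still in the block. Next: carry it above the tube and measure rod against tube in the same cameras.

```bash
cat >> h.py <<'E'
def st(k):
    s=get_state(); print(k,round(s['time'],2),np.round(s['tcp_pos'],4),'F',np.round(s['contact_force'],2),'T',np.round(s['wrist_torque'],2),round(s['width'],4))
def rodtube(tag):
    for n in ['scene','side']:
        c=cam(n); im,d=vision.grab_frame(n); cv2.imwrite(f'pics/{tag}_{n}.png',im); P=cloud(c,d,d>0); s=get_state()['tcp_pos']
        C=-c[1].T@c[2]; v=(C-np.array(s))[:2]; v/=np.linalg.norm(v)
        Z=s[2]-.103
        for nm,xy,r,z0,z1,rad in [('rodlow',s[:2],.02,Z+.008,Z+.04,6),('rodhigh',s[:2],.02,Z+.04,Z+.08,6),('tubewall',TP,.024,.045,.086,16)]:
            q=top(P,np.array(xy),r,z0,z1)
            if len(q)>4:
                lat=np.array([-v[1],v[0]]); l=(q[:,:2]@lat); nr=np.percentile(q[:,:2]@v,80)
                print(tag,n,nm,len(q),'lateral mid',round((np.percentile(l,3)+np.percentile(l,97))/2,4),round(np.ptp(l),4),'mean',q.mean(0).round(4),'latdir',lat.round(2))
        q=top(P,TP,.03,.084,.096)
        if len(q)>4: print('tubetop',len(q),cv2.minEnclosingCircle(q[:,:2].astype(np.float32)),lat@((q[:,:2].max(0)+q[:,:2].min(0))/2))
E
python3 - <<'E'
from h import *
p=[.6418,-.0072]
ctrl.movep([*p,.275],Q(9.9)); st('a')
ctrl.movel([*p,.215],max_speed=.12); ctrl.pause(.3); st('b')
rodtube('r1')
a=cv2.imread('pics/r1_scene.png')[130:330,200:400];b=cv2.imread('pics/r1_side.png')[80:280,130:330]
cv2.imwrite('pics/r1.png',cv2.resize(np.hstack([a,b]),(800,400)))
E
```

```text
a 11.99 [ 0.641  -0.0048  0.2756] F [-0.56  0.93 -0.59] T [ 0.01 -0.04 -0.04] 0.0304
b 12.94 [ 0.642  -0.0071  0.2156] F [ 0.43  0.33 -1.07] T [ 0.02  0.02 -0.04] 0.0305
r1 scene rodlow 46 lateral mid 0.5687 0.0118 mean [ 0.6445 -0.0115  0.137 ] latdir [0.89 0.46]
r1 scene rodhigh 60 lateral mid 0.5689 0.0117 mean [ 0.6448 -0.0115  0.1734] latdir [0.89 0.46]
r1 scene tubewall 162 lateral mid 0.568 0.0419 mean [ 0.6451 -0.0106  0.0672] latdir [0.89 0.46]
tubetop 98 ((0.6428295373916626, -0.008271211758255959), 0.015168819576501846) 0.5687158930374754
r1 side rodlow 44 lateral mid -0.6262 0.0116 mean [ 0.6424 -0.0047  0.137 ] latdir [-0.98 -0.22]
r1 side rodhigh 57 lateral mid -0.6267 0.011 mean [ 0.6427 -0.0038  0.1731] latdir [-0.98 -0.22]
r1 side tubewall 137 lateral mid -0.626 0.0426 mean [ 0.6415 -0.0008  0.0669] latdir [-0.98 -0.22]
tubetop 54 ((0.6422397494316101, -0.007406654302030802), 0.01670246385037899) -0.6259364322174769
```

View pics/r1.png

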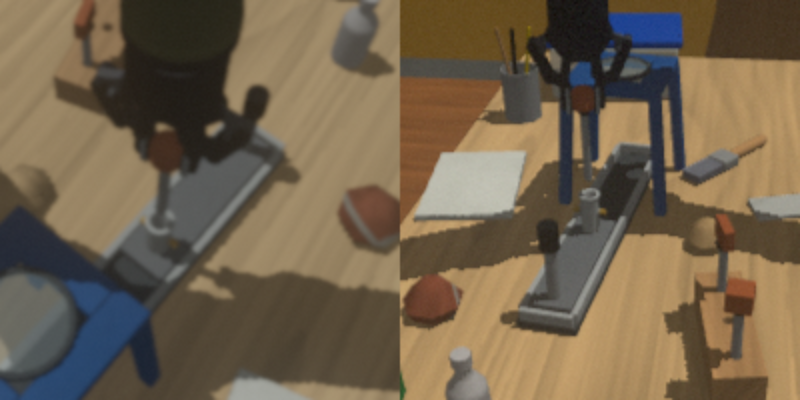

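In both crops the rod hangs directly over the tube mouth (160,215 left; 588,190 right), lateral offsets under 0.7 mm. Now inserting in force-monitored steps.

```bash
python3 - <<'E'
from h import *
p=[.6420,-.0072]
for z in [.19,.18,.17,.163,.157,.152,.147,.143,.140,.138,.1365]:
    ctrl.movel([*p,z],max_speed=.06); st(z); F=get_state()['contact_force']
    if F[2]>18 or np.hypot(F[0],F[1])>10: print('STOP'); break
E
```

```text
0.19 13.61 [ 0.6419 -0.0071  0.1897] F [-0.33 -0.71 -1.22] T [ 0.05 -0.01 -0.04] 0.0304
0.18 13.93 [ 0.6418 -0.0073  0.1796] F [-0.14  0.4  -1.07] T [ 0.05 -0.04  0.01] 0.0303
0.17 14.24 [ 0.6418 -0.0073  0.1695] F [ 0.1   0.65 -0.99] T [-0.02 -0.02 -0.02] 0.0308
0.163 14.51 [ 0.6419 -0.0073  0.1623] F [-0.25  1.1  -3.03] T [ 0.13 -0.29  0.04] 0.0304
0.157 14.76 [ 0.6418 -0.0073  0.1563] F [ 0.58  1.17 -4.28] T [ 0.2 -0.3  0. ] 0.0306
0.152 15.01 [ 0.6418 -0.0072  0.1514] F [ 0.09 -0.05 -5.99] T [ 0.25 -0.28  0.01] 0.0306
0.147 15.26 [ 0.6418 -0.0073  0.1464] F [ 1.19  0.46 -4.43] T [ 0.23 -0.24 -0.02] 0.0305
0.143 15.51 [ 0.6418 -0.0073  0.1425] F [ 0.72  0.78 -4.1 ] T [ 0.21 -0.16 -0.04] 0.0306
0.14 15.76 [ 0.6418 -0.0074  0.1396] F [ 1.09  1.   -3.75] T [ 0.13 -0.17  0.03] 0.0305
0.138 16.01 [ 0.6422 -0.0072  0.1384] F [ 0.15 -0.06  0.5 ] T [ 0.01  0.02 -0.03] 0.0306
0.1365 16.26 [ 0.6424 -0.0069  0.1381] F [-2.14 -0.63 10.4 ] T [-0.18  0.64  0.02] 0.0309
```

Floor contact came at the expected height (0.138, +10 N). Next I'll release, rise, and check the stone's top height, which should be 0.175.

```bash
python3 - <<'E'
from h import *
ctrl.ungrasp(); ctrl.pause(.2); st('rel')
s=get_state()['tcp_pos']
ctrl.movel([s[0],s[1],.30],max_speed=.15)
ctrl.movep([*(PP+[-.005,0]),.30],Q(-6.5)); ctrl.pause(.2); st('up')
for n in ['scene','side','wrist']:
    c=cam(n); im,d=vision.grab_frame(n); cv2.imwrite(f'pics/i_{n}.png',im); P=cloud(c,d,d>0)
    q=top(P,TP,.028,.135,.2)
    if len(q): print(n,'stone',len(q),'top',np.sort(q[:,2])[-5:].round(4),((q.max(0)+q.min(0))/2).round(4),q[:,2].min().round(4),cv2.minEnclosingCircle(q[:,:2].astype(np.float32)))
    q=top(P,PP,.03,.13,.147)
    if len(q): print(n,'post',len(q),cv2.minEnclosingCircle(q[:,:2].astype(np.float32)),q[:,2].max())
a=cv2.imread('pics/i_scene.png')[130:330,200:400];b=cv2.imread('pics/i_side.png')[80:280,130:330]
cv2.imwrite('pics/i.png',cv2.resize(np.hstack([a,b]),(800,400)))
E
```

```text
rel 17.04 [ 0.642  -0.0072  0.1365] F [-0.26 -0.58 -0.18] T [-0.02 -0.05  0.04] 0.0855
up 19.17 [0.6562 0.1491 0.2996] F [ 0.76 -0.12 -0.61] T [ 0.   -0.01 -0.  ] 0.0856
scene stone 275 top [0.1756 0.1756 0.1758 0.1759 0.1765] [ 0.643  -0.0079  0.1609] 0.1452 ((0.6429219841957092, -0.0075534190982580185), 0.01680101826786995)
scene post 125 ((0.661473274230957, 0.15134181082248688), 0.013870608992874622) 0.14255053961353675
side stone 144 top [0.1753 0.1753 0.1755 0.1756 0.1761] [ 0.6432 -0.0031  0.1561] 0.136 ((0.6426618695259094, -0.004911692813038826), 0.015909414738416672)
side post 82 ((0.6610501408576965, 0.15180648863315582), 0.013302652165293694) 0.14247918878335095
wrist stone 833 top [0.1779 0.178  0.1782 0.1783 0.1786] [ 0.6406 -0.005   0.1626] 0.1466 ((0.6406888365745544, -0.00611591711640358), 0.016132589429616928)
wrist post 487 ((0.6593400239944458, 0.15212981402873993), 0.013032105751335621) 0.14361087127086572
```

View pics/i.png

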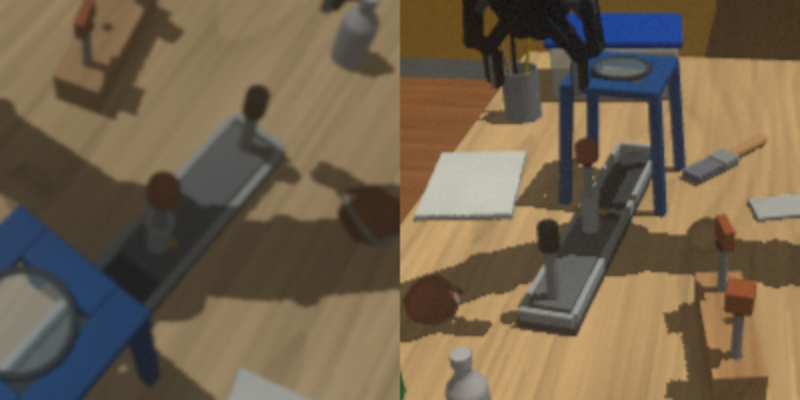

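The crops show the stick upright in the tube (stone at 163,190 left and 587,152 right), the gripper clear, and the other sticks in the block. Stone top is 0.1755, so it is fully in. Next I'll grip the post and slide, with lateral force correction.

```bash
python3 - <<'E'
from h import *
p=np.array([.6604,.1515])
ctrl.movel([*p,.18],max_speed=.15); ctrl.movel([*p,.104],max_speed=.1); ctrl.pause(.1); st('down')
ctrl.close_gripper(force=25); ctrl.pause(.2); st('grip')
a=np.radians(6.6); u=-np.array([np.sin(a),np.cos(a)]); l=np.array([u[1],-u[0]])
p0=np.array(get_state()['tcp_pos']); off=0; d=0
while d<.2:
    d+=.01 if d<.165 else .004
    q=p0[:2]+u*d+l*off
    ctrl.movel([*q,p0[2]],max_speed=.05)
    s=get_state(); F=np.array(s['contact_force'])[:2]; x=np.array(s['tcp_pos'])[:2]-p0[:2]
    print(round(d,3),'go',round(x@u,4),'lat',round(x@l,4),'Fu',round(F@u,1),'Fl',round(F@l,1),'Fz',round(s['contact_force'][2],1))
    off+=np.clip(F@l*1e-4,-.0006,.0006) if abs(F@l)>3 else 0
    if F@u<-14 or abs(F@l)>20: print('STOP'); break
st('end')
E
```

```text
down 21.27 [0.6608 0.1518 0.1049] F [-0.34  0.32  0.91] T [-0.01  0.01  0.02] 0.0855
grip 22.05 [0.66   0.1517 0.1042] F [-4.31 -0.85  4.62] T [-0.04  0.84 -0.01] 0.0252
0.01 go 0.0114 lat -0.0 Fu 1.3 Fl 2.7 Fz 4.5
0.02 go 0.0214 lat 0.0 Fu 2.1 Fl 3.9 Fz 4.3
0.03 go 0.0313 lat 0.0 Fu 1.6 Fl 1.1 Fz 3.3
0.04 go 0.0413 lat 0.0001 Fu 0.9 Fl -0.4 Fz 2.2
0.05 go 0.0509 lat 0.0001 Fu 0.7 Fl -1.0 Fz 2.2
0.06 go 0.0607 lat 0.0001 Fu 1.7 Fl -3.6 Fz 1.7
0.07 go 0.0705 lat 0.0001 Fu 0.9 Fl -2.1 Fz 2.3
0.08 go 0.0806 lat 0.0001 Fu 0.5 Fl -1.1 Fz 1.7
0.09 go 0.0907 lat 0.0001 Fu 1.7 Fl -0.9 Fz 1.3
0.1 go 0.1007 lat 0.0001 Fu 2.7 Fl -1.4 Fz 1.9
0.11 go 0.1109 lat 0.0001 Fu 2.2 Fl -1.3 Fz 1.7
0.12 go 0.1211 lat 0.0001 Fu 1.5 Fl -0.7 Fz 3.3
0.13 go 0.1312 lat 0.0002 Fu 1.7 Fl 0.9 Fz 3.7
0.14 go 0.1412 lat 0.0001 Fu 1.0 Fl 0.8 Fz 3.5
0.15 go 0.1513 lat 0.0002 Fu 1.6 Fl 1.4 Fz 3.9
0.16 go 0.1614 lat 0.0001 Fu 1.2 Fl 1.3 Fz 3.4
0.17 go 0.1714 lat 0.0002 Fu 1.9 Fl 1.6 Fz 4.0
0.174 go 0.1747 lat 0.0001 Fu 2.1 Fl 2.3 Fz 4.2
0.178 go 0.1785 lat 0.0001 Fu 1.0 Fl 2.9 Fz 4.5
0.182 go 0.1826 lat 0.0001 Fu 0.0 Fl 2.8 Fz 3.4
0.186 go 0.1846 lat 0.0001 Fu -4.9 Fl 1.6 Fz 1.2
0.19 go 0.1846 lat 0.0002 Fu -12.9 Fl 2.4 Fz -3.1
0.194 go 0.1858 lat 0.0001 Fu -18.5 Fl 0.7 Fz -4.1
STOP
end 29.5 [ 0.6386 -0.0328  0.1044] F [ 1.4 18.5 -4.1] T [ 3.74 -0.31 -0.15] 0.0251
```

```bash
python3 - <<'E'
from h import *
a=np.radians(6.6); u=-np.array([np.sin(a),np.cos(a)])
s=np.array(get_state()['tcp_pos'])
ctrl.movel([*(np.array([.66,.1517])+u*.1865),s[2]],max_speed=.03); st('relax')
ctrl.ungrasp(); ctrl.pause(.2); st('open')
s=np.array(get_state()['tcp_pos']); ctrl.movel([s[0],s[1],.20],max_speed=.12)
ctrl.movel([s[0]-.02,s[1]+.12,.32],max_speed=.15); ctrl.pause(.2); st('up')
N=(.6393,-.03)
for n in ['scene','side']:
    c=cam(n); im,d=vision.grab_frame(n); cv2.imwrite(f'pics/f_{n}.png',im); P=cloud(c,d,d>0)
    q=top(P,np.array(N),.035,.128,.147)
    if len(q): print(n,'post',len(q),cv2.minEnclosingCircle(q[:,:2].astype(np.float32)))
    q=top(P,np.array([.4293,.2555]),.03,.138,.16);print('sq',((q.max(0)+q.min(0))/2).round(4))
    q=top(P,np.array([.4493,.1375]),.03,.138,.16);print('slab',((q.max(0)+q.min(0))/2).round(4))
    q=top(P,np.array([.622,-.19]),.03,.12,.18);print('stone',len(q),q.max(0).round(4) if len(q) else '',q.min(0).round(4) if len(q) else '')
a=cv2.imread('pics/f_scene.png')[150:350,130:330];b=cv2.imread('pics/f_side.png')[60:260,150:350]
cv2.imwrite('pics/f.png',cv2.resize(np.hstack([a,b]),(800,400)))
E
```

```text
relax 29.9 [ 0.6385 -0.0328  0.1044] F [-2.45  5.04  1.05] T [1.14 0.43 0.04] 0.0255
open 30.72 [ 0.6386 -0.0335  0.1044] F [ 0.24  0.04 -0.22] T [-0.03  0.   -0.01] 0.0858
up 33.16 [0.6186 0.0857 0.3194] F [ 0.52 -0.14 -0.13] T [-0.01 -0.02 -0.01] 0.0853
scene post 154 ((0.6392696499824524, -0.03252541646361351), 0.013373473659157753)
sq [0.4291 0.2547 0.1434]
slab [0.4494 0.136  0.1443]
stone 0  
side post 62 ((0.6399955749511719, -0.03072831965982914), 0.013512502424418926)
sq [0.4283 0.257  0.1435]
slab [0.45   0.1388 0.1443]
stone 73 [ 0.6359 -0.1736  0.1642] [ 0.6075 -0.1936  0.1204]
```

View pics/f.png

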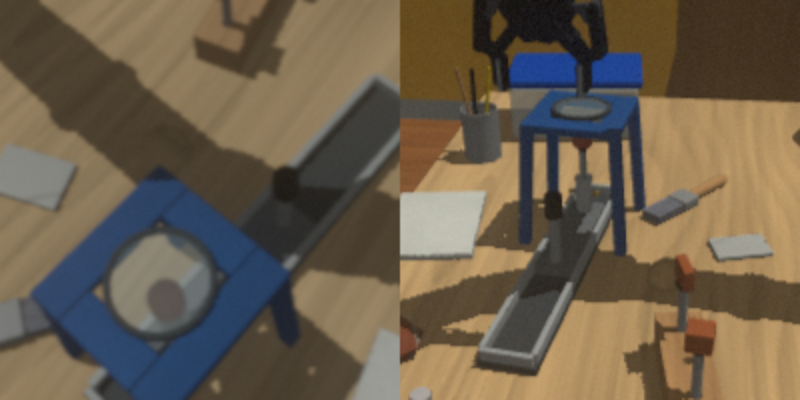

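The stone shows through the lens (165,298 left) and stands upright below the plate (583,143 right). The carriage is at its stop, the other sticks are unmoved, and the gripper is clear.

```bash
python3 -c "
from h import *
print(ticket.close_job())"
```

```text
the job is handed in; nothing more can be done
None
```

I handed the job in at about 33 s with the round-stone stick fully down in the tube, the carriage against its end stop under the lens, and the other two sticks unmoved in the block; hand-in returned no verdict.

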